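# Let two cans out of the wine shop's can dispenser

### The job

A customer wants two cans of wine: press the paddle at the rear of the can dispenser's rocker all the way down, so that its other end lifts the gate and one can rolls out into the pick-up tray, let the paddle come all the way back up so that the next can rolls to the gate, then do the same once more for the second can. Finish with two cans lying in the tray, the third waiting behind the shut gate, and the hand clear. Only press the paddle: do not touch or lift the cans or the gate, and leave the bottle, glass and corkscrew as they are.

Things in the scene. Friction and masses are not known exactly. Their poses are not given: they have to be found in the camera images.
- dispenser: Plywood gravity dispenser for canned wine, fixed to the counter: a sloping lane on four legs, 380 mm long and 160 mm wide. Origin on the counter straight under the gate end (about under the first can); x points level up the lane (away from the pick-up tray, towards the paddle), y across it, z up. Only its place and yaw change.
- lane: The sloping lane itself. Origin on the lane's middle line, level with the top of the two runners the cans roll on, 50 mm over the counter; x points up the slope (7 degrees, rising from the tray to the paddle), y across, z square to the runners. Along its x: front lip of the pick-up tray at -165 mm (34 mm tall), shut gate at -28, pivot at 80, rear board at 195, paddle at 226. Side boards 30 mm tall, 142 mm apart.
- rocker (a joint): Angle (rad) of the steel rocker, two flat side bars (outside the side boards) joined at both ends: 0 at rest with the gate shut, growing as the rear paddle goes down, 0.40 at its stop. A spring brings it back to 0. The gate lets the first can roll under it from about 0.32 on, while a stop blade on the same rocker rises through the lane behind that can and holds back the rest, so each full press and release lets out one can.
- pivot (a point): Middle of the rocker's level hinge axis, which runs across the lane (along lane y), 40 mm above the runners.
- paddle (a point): Centre of the upper face of the paddle, the rubber-faced metal plate, 44 mm along the lane by 80 mm across, in the middle of a cross rod, at the rear (upper) end of the rocker, behind the last can. At rest about 0.15 m over the counter and roughly level; it turns about the pivot axis and goes down about 58 mm for the full press. Pressing takes 5 to 9 N at its centre.
- gate: Steel gate plate on the front end of the rocker, 124 mm wide, 44 mm tall, hanging across the lane in front of the first can; origin on the pivot axis. Its lower edge is 20 mm over the runners when shut, 63 mm when fully open.
- can1_center (a point): Centre of can 1, the one against the gate: slim aluminium can with a paper wrap, 53 mm diameter, 134 mm long, about 0.28 kg, lying across the lane. At the gate its centre is at lane x = 0, z = 26.5 mm; in the tray the first can rests at lane x = -138 mm, the next at -85 mm.
- can2_center (a point): Centre of can 2, the one behind it: slim aluminium can with a paper wrap, 53 mm diameter, 134 mm long, about 0.28 kg, lying across the lane. At the gate its centre is at lane x = 0, z = 26.5 mm; in the tray the first can rests at lane x = -138 mm, the next at -85 mm.
- can3_center (a point): Centre of can 3, third in the row: slim aluminium can with a paper wrap, 53 mm diameter, 134 mm long, about 0.28 kg, lying across the lane. At the gate its centre is at lane x = 0, z = 26.5 mm; in the tray the first can rests at lane x = -138 mm, the next at -85 mm.
- can4_center (a point): Centre of can 4, last in the row: slim aluminium can with a paper wrap, 53 mm diameter, 134 mm long, about 0.28 kg, lying across the lane. At the gate its centre is at lane x = 0, z = 26.5 mm; in the tray the first can rests at lane x = -138 mm, the next at -85 mm.
- bottle: Bystander: full wine bottle standing beside the dispenser, 75 mm diameter, 298 mm tall; origin at the centre of its underside.
- glass: Bystander: stemless tasting glass standing beside the dispenser near the paddle, 72 mm diameter, 88 mm tall; origin at the centre of its underside.
- corkscrew: Bystander: folded waiter's corkscrew lying on the counter, 115 x 15 x 19 mm; origin at the centre of its underside.
Things that resemble listed ones, but are neither listed nor needed, are in the scene too. What is shaped like the part that bears can4_center but black or turquoise is not meant. Leave any purple look-alike of the part that bears can2_center alone.

How it is judged (in metres and radians):
On the way, in this order (a step that is already met when the one before it is completed fails the run):
1. the paddle is down, the gate lifted, and the first can is rolling out under it (x of can1_center in the frame of lane below -0.028 m and value of joint rocker above 0.2 rad), for 0.02 s.
2. the rocker is back, the gate shut, and the second can waits at the gate (value of joint rocker below 0.04 rad and x of can1_center in the frame of lane below -0.075 m and x of can2_center in the frame of lane between -0.012 and 0.012 m), for 0.1 s.
3. on the second press the second can is rolling out under the gate (x of can2_center in the frame of lane below -0.028 m and value of joint rocker above 0.2 rad), for 0.02 s.
At the end, for the whole second after the job is handed in: Cans 1 and 2 rest in the tray (lane x below -125 mm, and -105 to -70 mm), can 3 rests at the gate (within 12 mm of lane x = 0), can 4 behind it (above 40 mm), all lying on the runners (centres under 34 mm), speeds under 0.03 m/s, rocker back (below 0.04 rad) (x of can1_center in the frame of lane below -0.125 m and x of can2_center in the frame of lane between -0.105 and -0.07 m and x of can3_center in the frame of lane between -0.012 and 0.012 m and x of can4_center in the frame of lane above 0.04 m and value of joint rocker below 0.04 rad and z of each of can1_center, can2_center, can3_center, can4_center in the frame of lane below 0.034 m and linear speed of each of can1, can2, can3, can4 below 0.03 m/s); the robot touches nothing.
It fails at once if a third can gets out past the gate (x of any of can3_center, can4_center in the frame of lane below -0.045 m).
It fails at once if a can is lifted off the lane (z of any of can1_center, can2_center, can3_center, can4_center in the frame of lane above 0.042 m).
It fails at once if the robot touches a can or the gate (contact force between any of the fingers, the arm and can1 above 0.5 N or contact force between any of the fingers, the arm and can2 above 0.5 N or contact force between any of the fingers, the arm and can3 above 0.5 N or contact force between any of the fingers, the arm and can4 above 0.5 N or contact force between any of the fingers, the arm and gate above 0.5 N).
It fails at once if the bottle, glass or corkscrew is moved by more than 15 mm or lifted or knocked over (distance of any of bottle, glass, corkscrew from where it was at the start of the episode above 0.015 m or angle between any of bottle, glass, corkscrew's own z axis and vertical above 0.2 rad).
It also fails if it takes over 50 s, if anything falls off the work surface, if the arm or the gripper's body presses on something with over 40 N, if the wrist force passes 120 N, or if a joint passes its speed limit or range.

### The arm

A 6-joint arm with a two-finger parallel gripper is mounted at the origin on the work surface. World frame = base frame: x ahead of the robot, y to its left, z up, the work surface at z = 0. Lengths are in mm, angles in rad, forces in N, time in s.
With the tool pointing down it reaches from about 275 to 750 mm from the base axis. Payload 10.2 kg.
Tool frame: the origin (TCP) lies midway between the tips of the shut fingers; the grasp point (between the pads) lies 19 mm behind it; z points along the fingers, y is the direction in which the jaws open and shut (so a half turn about z gives the same grasp; the last joint's range is limited). The gripper opens to 85 mm and grips with 20 to 120 N. Pads are 22 mm wide; open, the fingers measure 114 mm over their backs; the gripper's body (76 mm by 85 mm) begins 54 mm behind the grasp point. The pads swing forward as they close: fully open they stand 13 mm farther back than shut.
Start: joints at [-1.459, 0.313, 1.498, -0, 1.331, -0.223], TCP at [172.492, -495.861, 231.294] pointing down, gripper open.
Joint ranges: [-2.94, 2.94], [-0.97, 2.17], [0.19, 2.56], [-1.23, 4.37], [0.02, 3.11], [-2.88, 2.88]. Speed limits (rad/s): [2.39, 2.39, 3.01, 3.14, 3.14, 3.14].

### API

Orientations are given as a unit quaternion [w, x, y, z].
In Python, from rig import sense, optics, ctrl gives the robot as it stands.
- The arm moves only by the tool play_rows, never from a script. Its argument "plan" is a list of rows, each a list of 7 numbers: the shift along the world's x, y, z in mm, then the turn, a rotation vector about the world's x, y, z in rad, then the opening, from -1 (shut) to 1 (fully open), so that 0 is half open. A call has 1 to 5 rows; each row shifts and turns the pose as measured when the row begins; what a row does not reach is not made up. A row lasts 1/12 s, in which the tool goes at most 41.7 mm and 7.16 degrees, less where a joint would pass 70% of its speed; a pose out of reach is approached as far as the arm can. A call is refused whole if a number of a shift passes 41.7 or a number of a turn 0.125, either way. A call with a gripper value outside its range is refused whole. The fingers move at their own pace and stop on an object; "grip_force" is the grip in N (left out, the last holds). Time passes only in rows, so rows that do not move let the fingers close. It gives the time, the measured TCP pose, the force and the opening at its end, in the units of the state.
- sense(): the state, without advancing time (a new reading comes with each control period).
- optics.capture(name): name is "scene" or "top"; returns a dict with "img" (420x560x3 uint8, blue, green, red), "fx", "fy", "cx", "cy" (pixels), "world_to_cam" (4x4, takes a point from world to camera coordinates). Camera axes: x right, y up, looking along -z (the intrinsics and any distortion apply to the point x, -y, -z); pixel columns grow to the right and rows downward; lengths in mm; the calibration is good to about 2 mm. A picture is of the moment at which its call begins. There is no depth.
- ctrl.finish_job(): hands the job in, once; it reports no verdict.
The state is a dict: "time_s": time; "joints": joint angles; "dq": joint speeds; "tau": joint torques, N m; "eef_pos": TCP position; "ee_rot": TCP orientation; "force": force on the tool from outside, world axes, zero at the start; "wrist_torque": the same for the moment, N m; "grip_width": opening from 0.0 (shut) to 1.0 (fully open).
Only numpy, scipy, OpenCV 4.12 (cv2) and the standard library are available. Lean on these libraries where they do the work, as an engineer would, in place of code of your own. Each camera call takes 0.05 s, during which the arm holds its last target. There are 200 camera calls.

## Working session

There is one attempt and no reset: what is moved stays moved. The work goes in short steps, Python scripts to look and compute and a tool call to move; the robot and the scene stay as the last step left them, time stands still between calls to the robot, and variables do not carry over. Pictures are saved under pics/ and viewed, about 8 in all and at most 12, crops included, and the job is handed in when it is done.

Besides the shell and the picture viewer there is one more tool, called after "Emit:" as name([rows], argument=value, ...), one row to a line, values as JSON. play_rows: Moves the arm, as the interface text tells. Its arguments: {"type":"object","properties":{"plan":{"type":"array"},"grip_force":{"type":"number"}},"required":["plan"]}

```bash
mkdir -p pics; cat > h.py <<'E'
import numpy as np, cv2
from rig import sense, optics, ctrl
def snap(n,f):
    d=optics.capture(n); cv2.imwrite(f,d["img"]); np.savez(''+n+'.npz',**{k:np.array(v) for k,v in d.items()}); return d
def proj(d,P):
    P=np.atleast_2d(P).astype(float); W=np.array(d["world_to_cam"]); c=P@W[:3,:3].T+W[:3,3]
    return np.c_[d["fx"]*c[:,0]/-c[:,2]+d["cx"], d["fy"]*-c[:,1]/-c[:,2]+d["cy"]]
def back(d,uv,z):
    W=np.array(d["world_to_cam"]);R=W[:3,:3];o=-R.T@W[:3,3]
    r=R.T@np.array([(uv[0]-d["cx"])/d["fx"],-(uv[1]-d["cy"])/d["fy"],-1]); return o+r*(z-o[2])/r[2]
E
python3 - <<'E'
from h import *
for n in("scene","top"):
    d=snap(n,f"pics/{n}0.png"); print({k:d[k] for k in d if k!='img'})
print(sense())
E
```

```text
{'fx': 526.5470527892968, 'fy': 526.5470527892968, 'cx': 289.88931353229793, 'cy': 217.11426985726396, 'world_to_cam': array([[-6.26467786e-02,  9.97952576e-01,  1.28855730e-02,
         1.07338509e+02],
       [-7.64960282e-01, -5.63051116e-02,  6.41611643e-01,
         3.25049698e+02],
       [ 6.41023515e-01,  3.03379510e-02,  7.66921418e-01,
        -1.65022834e+03],
       [ 0.00000000e+00,  0.00000000e+00,  0.00000000e+00,
         1.00000000e+00]])}
{'fx': 404.17460809229607, 'fy': 404.17460809229607, 'cx': 278.9652170868605, 'cy': 207.4433716036397, 'world_to_cam': array([[-9.40324562e-03, -9.99677109e-01,  2.36062694e-02,
        -8.54144759e+01],
       [ 9.90079239e-01, -5.99799813e-03,  1.40382064e-01,
        -5.67145789e+02],
       [-1.40195146e-01,  2.46921243e-02,  9.89815953e-01,
        -1.08240292e+03],
       [ 0.00000000e+00,  0.00000000e+00,  0.00000000e+00,
         1.00000000e+00]])}
{'time_s': 0.1, 'joints': array([-1.45941791e+00,  3.13404992e-01,  1.49834148e+00, -6.54093431e-06,
        1.33099712e+00, -2.23399677e-01]), 'dq': array([-0.00248873, -0.00224563, -0.00243519, -0.00079231,  0.00092092,
       -0.00070636]), 'tau': array([ 3.83363717e-03, -4.12901187e+01, -2.60140193e+01, -1.14585009e-04,
        3.05143032e-03, -1.10950592e-05]), 'eef_pos': array([ 172.45561059, -495.63221727,  230.79409158]), 'ee_rot': array([-5.74741556e-04,  9.86022841e-01,  1.66609199e-01,  2.90439165e-05]), 'force': array([ 0.26625282,  0.9385449 , -0.14133956]), 'wrist_torque': array([ 0.04263404, -0.0583574 ,  0.04269827]), 'grip_width': 0.9987003629650146}
```

View pics/scene0.png

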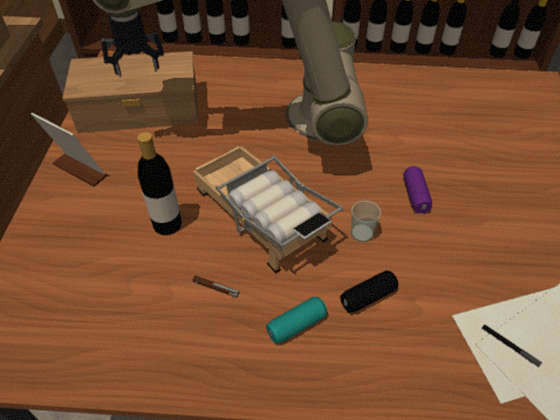

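View pics/top0.png

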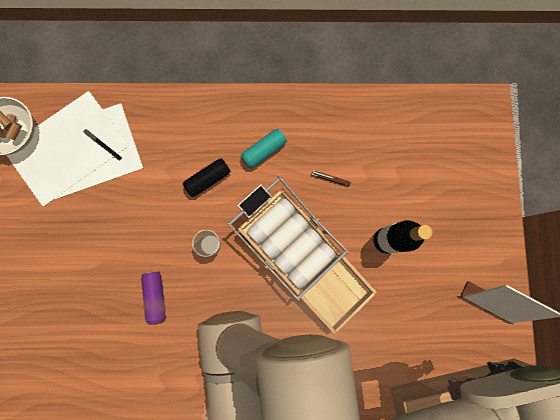

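Both views show the dispenser with four white cans. The paddle is the small black plate on the rocker's rear end, at top view (254,201) and scene view (312,224). Things that could be mistaken for it or for the cans are, in the top view, the loose black can (206,177), turquoise can (264,148) and purple can (152,298). I choose the plate on the rocker. The glass at top (206,243) and bottle at (405,237) are the obstacles.

```bash
python3 - <<'E'
from h import *
T=dict(np.load('top.npz'));S=dict(np.load('scene.npz'))
p=back(T,(254,201),150);print('paddle top',p,'scene',back(S,(312,224),150))
# tray lip corners (34mm tall): top view
a=back(T,(375,292),63);b=back(T,(334,332),63);print(a,b)
print('glass',back(T,(206,243),80),back(S,(365,212),85),'bottle',back(T,(425,233),298))
def model(q,P): # lane pts -> world
    x,y,th=q; c,s=np.cos(np.radians(7)),np.sin(np.radians(7))
    P=np.array(P,float); X=P[:,0]*c-P[:,2]*s; Z=50+P[:,0]*s+P[:,2]*c
    return np.c_[x+X*np.cos(th)-P[:,1]*np.sin(th), y+X*np.sin(th)+P[:,1]*np.cos(th), Z]
# fit on paddle centre + lip corners (both boards assumed outer +-80)
from scipy.optimize import least_squares
L=[[226,0,72],[-165,80,34],[-165,-80,34]]
best=None
for th0 in np.linspace(-3,3,7):
  for uv in ([(254,201),(375,292),(334,332)],[(254,201),(334,332),(375,292)]):
    f=lambda q:(proj(T,model(q,L))-np.array(uv)).ravel()
    r=least_squares(f,[p[0],p[1],th0])
    if best is None or r.cost<best.cost: best=r
q=best.x;print('pose',q,best.cost,best.fun.round(1))
print('paddle',model(q,[[226,0,72]]))
chk=[[226,0,72],[0,0,26],[159,0,26],[-165,80,34],[-165,-80,34],[248,40,72],[204,40,72],[248,-40,72],[204,-40,72]]
print(model(q,chk).round(0));
for n,d in(('top',T),('scene',S)):
    im=d['img'].copy(); u=proj(d,model(q,chk)); k=4
    x0,y0=(190,130) if n=='top' else (180,130)
    im=cv2.resize(im[y0:y0+150 if n=='scene' else y0+210,x0:x0+200],None,fx=3 if n=='scene' else 2.8,fy=3 if n=='scene' else 2.8,interpolation=cv2.INTER_CUBIC)
    k=3 if n=='scene' else 2.8
    for v in u: cv2.circle(im,(int((v[0]-x0+.5)*k),int((v[1]-y0+.5)*k)),3,(0,0,255),1)
    cv2.imwrite(f'pics/{n}_crop.png',im)
E
```

```text
paddle top [567.74081828 -24.57877521 150.        ] scene [572.51324422 -24.36938221 150.        ]
[ 334.58019641 -342.70997842   63.        ] [ 233.05814397 -230.31177952   63.        ]
glass [467.38555743 104.58566887  80.        ] [472.33383379 103.8314142   85.        ] bottle [ 473.03487465 -394.95443965  298.        ]
pose [ 408.14463605 -171.9590326     0.7438816 ] 3.1838546719512895 [ 0.6  0.4 -1.3  1.1  0.7 -1.6]
paddle [[566.74943182 -26.00571332 149.00579453]]
[[ 567.  -26.  149.]
 [ 406. -174.   76.]
 [ 522.  -67.   95.]
 [ 230. -227.   64.]
 [ 339. -345.   64.]
 [ 556.   18.  152.]
 [ 524.  -11.  146.]
 [ 610.  -41.  152.]
 [ 578.  -70.  146.]]
```

View pics/top_crop.png

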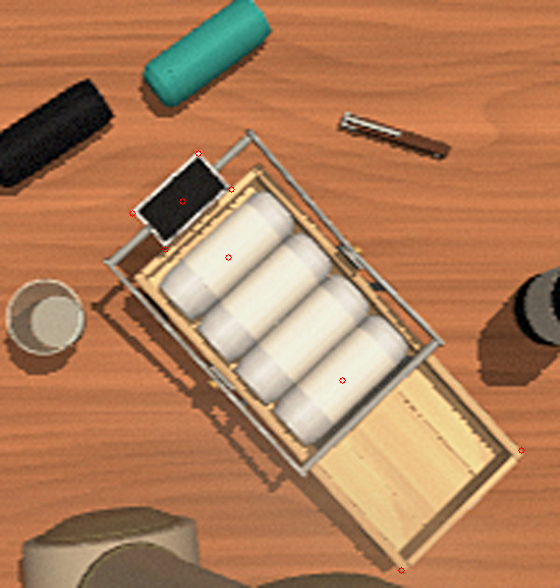

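View pics/scene_crop.png

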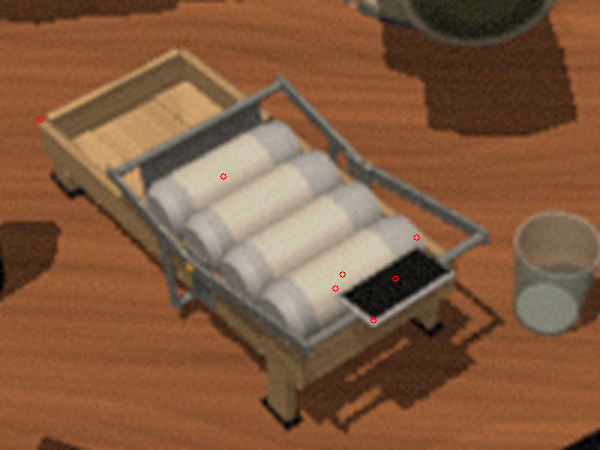

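The crops confirm the choice. The model dots land on the black plate (top crop (182,201), scene crop (395,278)) and on the tray corners, so the paddle centre is at about (568,-25,149) and the lane yaw is 0.74. I'm approaching over it with the fingers shut.

Emit:
play_rows([
  [24,32,0,0,0,0,-1],
  [24,32,0,0,0,0,-1],
  [24,32,0,0,0,0,-1],
  [24,32,0,0,0,0,-1],
  [24,32,0,0,0,0,-1],
])

```text
time_s: 0.52
eef_pos: [291.3, -333.2, 227.9]
ee_rot: [-0.002, 0.987, 0.161, -0.001]
force: [0.3, -0.1, -0.5]
grip_width: 0.301
```

Emit:
play_rows([
  [25,32,0,0,0,0,-1],
  [25,32,0,0,0,0,-1],
  [25,32,0,0,0,0,-1],
  [25,32,0,0,0,0,-1],
  [25,32,0,0,0,0,-1],
])

```text
time_s: 0.93
eef_pos: [417.1, -166.8, 227.5]
ee_rot: [-0.003, 0.987, 0.16, -0.001]
force: [0.5, -2.4, -0.6]
grip_width: 0.003
```

Emit:
play_rows([
  [25,30,0,0,0,0,-1],
  [25,30,0,0,0,0,-1],
  [25,30,0,0,0,0,-1],
  [0,0,0,0,0,0,-1],
  [0,0,0,0,0,0,-1],
])

```text
time_s: 1.35
eef_pos: [497.1, -64.3, 226.3]
ee_rot: [-0.004, 0.986, 0.165, -0.001]
force: [-0.5, -0.5, -0.2]
grip_width: 0.001
```

Emit:
play_rows([
  [25,14,0,0,0,0,-1],
  [25,14,0,0,0,0,-1],
  [24,13,0,0,0,0,-1],
  [0,0,-20,0,0,0,-1],
  [0,0,-20,0,0,0,-1],
])

```text
time_s: 1.77
eef_pos: [573.9, -24.8, 188.0]
ee_rot: [-0.002, 0.987, 0.163, 0.001]
force: [-1.0, -0.9, -0.2]
grip_width: 0.003
```

```bash
python3 - <<'E'
from h import *
print(sense()['eef_pos'])
a=snap("scene","pics/s1.png")["img"];b=snap("top","pics/t1.png")["img"]
r=lambda i:cv2.resize(i,(400,400),interpolation=cv2.INTER_CUBIC)
cv2.imwrite("pics/c1.png",np.hstack([r(a[120:280,230:390]),r(b[140:300,180:340])]))
E
```

```text
[573.90420657 -24.78697671 187.95659215]
```

View pics/c1.png

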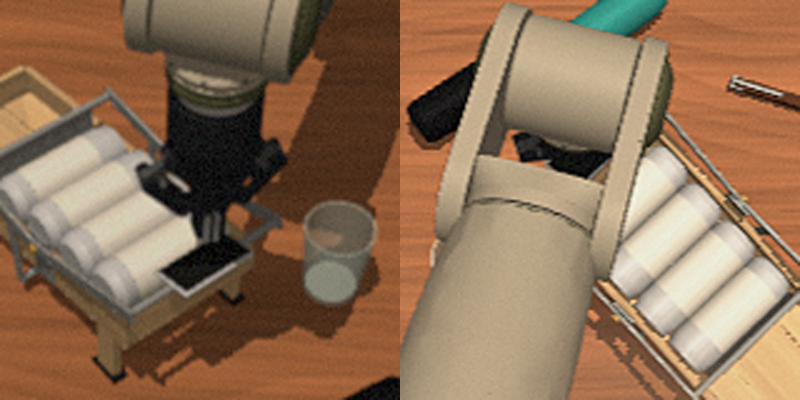

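The view shows the shut fingers above the paddle's plate (left half, fingertips at (208,235), plate at (205,262)). The hand's knuckles point partly over can 4, so I'll turn the hand 0.4 rad to put the jaws across the lane, then lower it.

Emit:
play_rows([
  [0,0,0,0,0,0.1,-1],
  [0,0,0,0,0,0.1,-1],
  [0,0,0,0,0,0.1,-1],
  [0,0,0,0,0,0.1,-1],
  [0,0,-10,0,0,0,-1],
])

```text
time_s: 2.28
eef_pos: [571.4, -29.8, 181.6]
ee_rot: [-0.002, 0.933, 0.361, -0.001]
force: [0.5, 0.5, 0.4]
grip_width: -0.002
```

Emit:
play_rows([
  [-1,1,-10,0,0,0,-1],
  [0,0,-10,0,0,0,-1],
  [0,0,-5,0,0,0,-1],
  [0,0,-5,0,0,0,-1],
  [0,0,-5,0,0,0,-1],
])

```text
time_s: 2.7
eef_pos: [569.9, -30.1, 144.2]
ee_rot: [-0.002, 0.935, 0.355, -0.0]
force: [1.4, 3.3, 8.1]
grip_width: -0.003
```

Emit:
play_rows([
  [1,2,-12,0,0,0,-1],
  [1,2,-12,0,0,0,-1],
  [1,1,-12,0,0,0,-1],
  [1,0,-6,0,0,0,-1],
  [0,0,-4,0,0,0,-1],
])

```text
time_s: 3.12
eef_pos: [575.5, -25.3, 99.3]
ee_rot: [0.0, 0.936, 0.352, 0.002]
force: [-1.2, 1.1, 9.0]
grip_width: -0.001
```

Emit:
play_rows([
  [0,0,-3,0,0,0,-1],
  [0,0,-2,0,0,0,-1],
  [0,0,0,0,0,0,-1],
  [0,0,0,0,0,0,-1],
])

```text
time_s: 3.45
eef_pos: [575.6, -25.3, 95.1]
ee_rot: [0.001, 0.936, 0.351, 0.002]
force: [-2.6, 1.4, 8.8]
grip_width: 0.002
```

```bash
python3 - <<'E'
from h import *
print(sense()['eef_pos'],sense()['force'])
a=snap("scene","pics/s2.png")["img"]
cv2.imwrite("pics/c2.png",cv2.resize(a[120:280,180:390],None,fx=3,fy=3,interpolation=cv2.INTER_CUBIC))
E
```

```text
[575.5607142  -25.31221065  95.13498236] [-2.55359203  1.43720935  8.80925108]
```

View pics/c2.png

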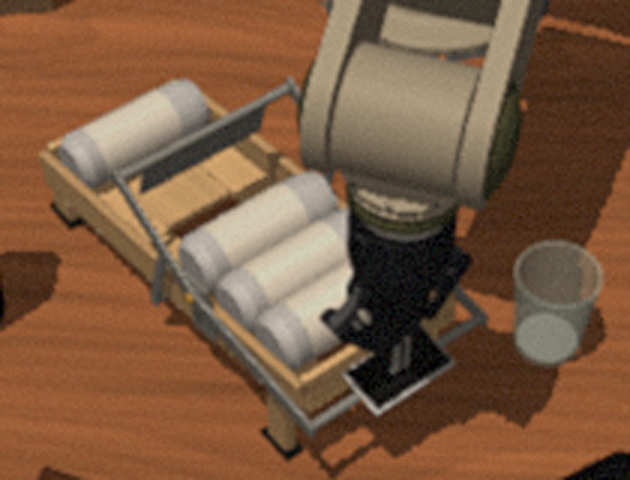

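Can 1 lies in the tray (crop (130,130)), the gate is up, and cans 2 to 4 are held back. I'm releasing the paddle by retracing the press.

Emit:
play_rows([
  [-1,-1,10,0,0,0,-1],
  [-1,-1,12,0,0,0,-1],
  [-1,-1,12,0,0,0,-1],
  [-1,-1,12,0,0,0,-1],
  [-1,-1,12,0,0,0,-1],
])

```text
time_s: 3.92
eef_pos: [570.1, -30.3, 156.5]
ee_rot: [0.001, 0.937, 0.349, 0.002]
force: [-0.4, 0.4, -0.9]
grip_width: -0.002
```

Emit:
play_rows([
  [0,0,12,0,0,0,-1],
  [0,0,0,0,0,0,-1],
  [0,0,0,0,0,0,-1],
  [0,0,0,0,0,0,-1],
  [0,0,0,0,0,0,-1],
])

```text
time_s: 4.33
eef_pos: [570.1, -30.9, 170.5]
ee_rot: [0.001, 0.937, 0.348, 0.003]
force: [0.0, 0.1, -0.1]
grip_width: 0.002
```

Emit:
play_rows([
  [0,0,0,0,0,0,-1],
  [0,0,0,0,0,0,-1],
  [0,0,0,0,0,0,-1],
  [0,0,0,0,0,0,-1],
  [0,0,0,0,0,0,-1],
])

```text
time_s: 4.75
eef_pos: [569.2, -30.5, 167.9]
ee_rot: [0.0, 0.937, 0.348, 0.001]
force: [0.0, -0.3, -0.1]
grip_width: 0.001
```

```bash
python3 - <<'E'
from h import *
print(sense()['eef_pos'],sense()['force'])
a=snap("scene","pics/s3.png")["img"]
cv2.imwrite("pics/c3.png",cv2.resize(a[120:280,180:390],None,fx=3,fy=3,interpolation=cv2.INTER_CUBIC))
E
```

```text
[569.24006914 -30.54126381 167.86550045] [ 0.00937268 -0.29136373 -0.06799932]
```

View pics/c3.png

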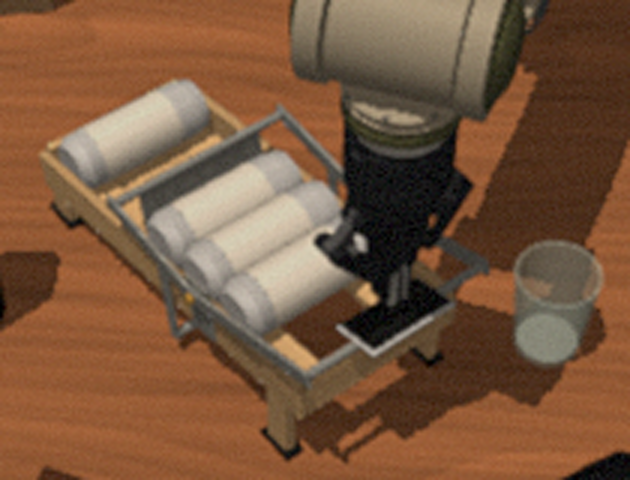

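The rocker is back and the gate is shut, with can 2 against it (near end at crop (168,228), where can 1 was) and can 1 in the tray. Now the second press.

Emit:
play_rows([
  [0,0,-12,0,0,0,-1],
  [0,0,-8,0,0,0,-1],
  [0,0,-5,0,0,0,-1],
  [1,2,-12,0,0,0,-1],
  [1,2,-12,0,0,0,-1],
])

```text
time_s: 5.22
eef_pos: [574.6, -26.7, 122.3]
ee_rot: [0.003, 0.938, 0.348, 0.006]
force: [-3.1, -4.4, 6.7]
grip_width: 0.002
```

Emit:
play_rows([
  [1,1,-12,0,0,0,-1],
  [1,0,-6,0,0,0,-1],
  [0,0,-4,0,0,0,-1],
  [0,0,-3,0,0,0,-1],
  [0,0,0,0,0,0,-1],
])

```text
time_s: 5.63
eef_pos: [576.5, -25.5, 97.7]
ee_rot: [0.003, 0.937, 0.348, 0.006]
force: [-3.7, 0.9, 8.7]
grip_width: 0.001
```

Emit:
play_rows([
  [0,0,-3,0,0,0,-1],
  [0,0,0,0,0,0,-1],
  [0,0,0,0,0,0,-1],
  [0,0,0,0,0,0,-1],
  [0,0,0,0,0,0,-1],
])

```text
time_s: 6.05
eef_pos: [576.6, -25.5, 98.3]
ee_rot: [0.004, 0.937, 0.349, 0.006]
force: [-4.0, 1.8, 8.0]
grip_width: 0.002
```

```bash
python3 - <<'E'
from h import *
print(sense()['eef_pos'],sense()['force'])
a=snap("scene","pics/s4.png")["img"]
cv2.imwrite("pics/c4.png",cv2.resize(a[120:280,180:390],None,fx=3,fy=3,interpolation=cv2.INTER_CUBIC))
E
```

```text
[576.61779479 -25.47711738  98.30462598] [-3.96017137  1.83038798  7.97139626]
```

View pics/c4.png

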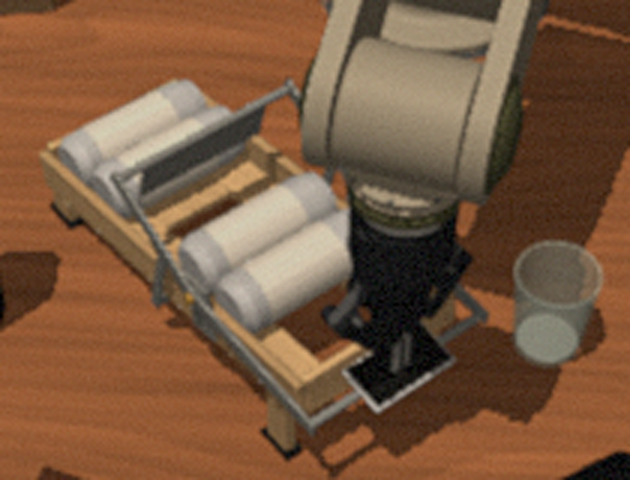

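Both cans are in the tray (crop (130,125) and (165,160)), and cans 3 and 4 are held back. I'm releasing the paddle and moving clear.

Emit:
play_rows([
  [-1,-1,10,0,0,0,-1],
  [-1,-1,12,0,0,0,-1],
  [-1,-1,12,0,0,0,-1],
  [-1,-1,12,0,0,0,-1],
  [-1,-1,12,0,0,0,-1],
])

```text
time_s: 6.52
eef_pos: [571.1, -30.8, 160.8]
ee_rot: [0.004, 0.937, 0.349, 0.005]
force: [0.5, -0.3, -0.5]
grip_width: 0.001
```

Emit:
play_rows([
  [0,0,15,0,0,0,-1],
  [0,0,20,0,0,0,-1],
  [0,0,20,0,0,0,-1],
  [0,0,20,0,0,0,-1],
  [0,0,0,0,0,0,-1],
])

```text
time_s: 6.93
eef_pos: [570.2, -31.7, 243.3]
ee_rot: [0.005, 0.937, 0.349, 0.006]
force: [-0.1, 0.8, 0.2]
grip_width: -0.002
```

Emit:
play_rows([
  [0,0,0,0,0,0,-1],
  [0,0,0,0,0,0,-1],
  [0,0,0,0,0,0,-1],
  [0,0,0,0,0,0,-1],
  [0,0,0,0,0,0,-1],
])

```text
time_s: 7.35
eef_pos: [569.2, -31.7, 241.3]
ee_rot: [0.005, 0.937, 0.349, 0.004]
force: [0.6, -0.5, -0.7]
grip_width: -0.001
```

Emit:
play_rows([
  [0,0,0,0,0,0,-1],
  [0,0,0,0,0,0,-1],
  [0,0,0,0,0,0,-1],
  [0,0,0,0,0,0,-1],
  [0,0,0,0,0,0,-1],
])

```text
time_s: 7.77
eef_pos: [568.8, -31.6, 239.5]
ee_rot: [0.004, 0.937, 0.349, 0.003]
force: [0.1, -0.2, 0.0]
grip_width: 0.003
```

```bash
python3 - <<'E'
from h import *
print(sense()['eef_pos'],sense()['force'],sense()['time_s'])
a=snap("scene","pics/s5.png")["img"]
cv2.imwrite("pics/c5.png",cv2.resize(a[110:310,130:390],None,fx=3,fy=3,interpolation=cv2.INTER_CUBIC))
E
```

```text
[568.77845332 -31.63125291 239.53199823] [ 0.11216251 -0.19495806  0.02768485] 7.7667
```

View pics/c5.png

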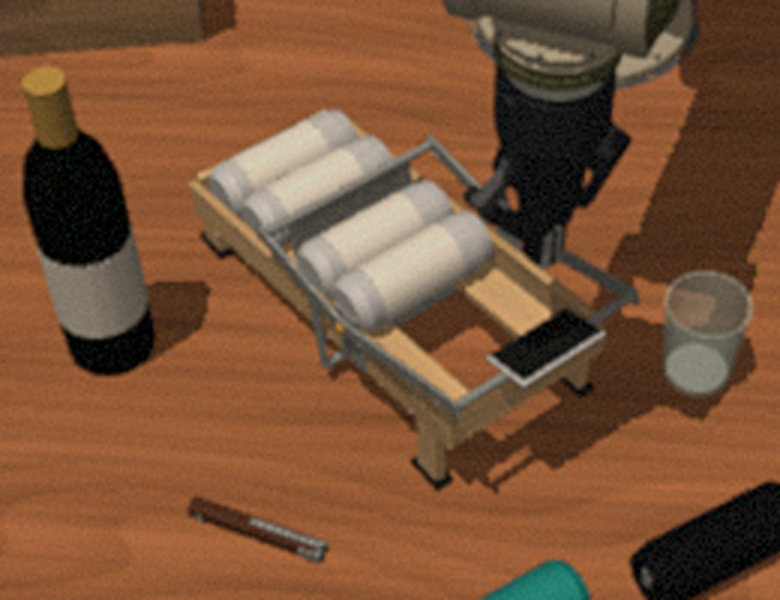

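Two cans are in the tray (crop (280,155) and (315,185)). Can 3 is at the shut gate with can 4 behind it, the rocker is up, the bystanders are in place and the hand is clear.

```bash
python3 -c "
from rig import ctrl; print(ctrl.finish_job())"
```

```text
the job is handed in; nothing more can be done
None
```

I pressed the paddle fully down twice with shut fingers, letting it come all the way back up each time. One can rolled into the tray on each press, and I handed the job in at about 7.8 s; it reports no verdict.

- **End state:** The last picture shows cans 1 and 2 in the tray, the gate shut with can 3 against it, and can 4 behind. The rocker is up, and the bottle, glass and corkscrew look undisturbed.
- **Hand and forces:** The hand is about 90 mm above the paddle with nothing touching it. The force readings during the presses stayed at about 10 N or less.
- **How far this was checked:** I judged can positions and the rocker by eye from the pictures, not by measuring them against the millimetre limits. None of my checks failed or disagreed.

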